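# Open the squeeze-and-turn chip jar at the core logging table

## Robot

A 6-joint arm with a two-finger parallel gripper is mounted at the origin on the work surface. World frame = base frame: x ahead of the robot, y to its left, z up, the work surface at z = 0. Lengths are in m, angles in rad, forces in N, time in s.
With the tool pointing down it reaches from about 0.225 to 0.725 m from the base axis. Payload 3.1 kg.
Tool frame: the origin (TCP) lies on the centre line of the jaws, within the pads' length; the fingertips stand 8 mm ahead of it and the grasp point (between the pads) lies 11 mm behind it; z points along the fingers, y is the line along which they close (so a half turn about z gives the same grasp; the last joint's range is limited). The gripper opens to 85 mm and grips with 20 to 120 N. Pads are 22 mm wide; open, the fingers measure 114 mm over their backs; the gripper's body (76 mm by 85 mm) begins 54 mm behind the grasp point. The pads swing forward as they close: fully open they stand 13 mm farther back than shut.
Start: joints at [-1.309, 0.048, 0.099, 1.622, 0, 1.443], TCP at [0.199, -0.486, 0.239] pointing down, gripper open.
Joint ranges: [-2.91, 2.91], [-0.99, 1.94], [-1.21, 1.42], [-2.12, 2.29], [-1.49, 1.47], [-3.14, 3.14]. Speed limits (rad/s): [2.79, 2.79, 3.14, 3.14, 3.14, 3.14].

## Interface

Orientations are given as a 3x3 rotation matrix whose columns are the frame's x, y, z axes.
In Python, from workcell import ctrl gives the robot as it stands.
- The arm moves only by the tool step_arm, never from a script. Its argument "commands" is one flat list of numbers, 7 for each row, row after row: the turn, a rotation vector about the tool's x, y, z in degrees, then the shift along the tool's x, y, z in mm, then the opening, from 0 (shut) to 1 (fully open). A call has 1 to 10 rows; each row is the pose to reach, as a shift and turn from the pose commanded when the call began, along the tool's axes at that moment; what a row does not reach only later rows make up. A row lasts 1/12 s, in which the tool goes at most 41.7 mm and 7.16 degrees, less where a joint would pass 70% of its speed; a pose out of reach is approached as far as the arm can. A call with a gripper value outside its range is refused whole. The fingers move at their own pace and stop on an object; the grip force is fixed at half the most. Time passes only in rows, so rows that repeat a pose let the fingers close. It gives the time, the measured TCP pose, the force, the opening and the grip force at its end, in the units of the state.
- ctrl.observe(): the state, without advancing time (a new reading comes with each control period).
- ctrl.grab_frame(name): name is "scene" or "top" or "wrist"; returns a dict with "frame" (384x512x3 uint8, blue, green, red), "depth" (384x512 float32, m along the optical axis (not along the pixel's ray), 0 where there is no reading), "fx", "fy", "cx", "cy" (pixels), "eye" and "orientation" of the camera in the world. Camera axes: x right, y up, looking along -z (the intrinsics and any distortion apply to the point x, -y, -z); pixel columns grow to the right and rows downward; lengths in m; the calibration is good to about 2 mm. A picture is of the moment at which its call begins.
- ctrl.finish_job(): hands the job in; it is judged then, once.
The state is a dict: "clock": time; "joint_pos": joint angles; "qd": joint speeds; "joint_torque": joint torques, N m; "tool_pos": TCP position; "ee_rot": TCP orientation; "contact_force": force on the tool from outside, world axes, zero at the start; "moment": the same for the moment, N m; "grip_width": finger opening in m; "grip_force": force on a finger pad.
Only numpy, scipy, OpenCV 4.12 (cv2) and the standard library are available. Lean on these libraries where they do the work, as an engineer would, in place of code of your own. Each camera call takes 0.05 s, during which the arm holds its last target. There are 200 camera calls.

## Task

Open the white rock-chip jar: squeeze the two yellow tabs of its red safety cap inward, keep them squeezed while you turn the cap anticlockwise (seen from above) until you feel it come up against its stop, then lift it straight off. Never force the cap against the jar, neither turning nor lifting. Set the cap down gently, without dropping it, flat on the floor of the grey tray, open side down, let go of it, and leave the core piece, the hand lens and the magnet pen where they are.

Things in the scene. Friction and masses are not known exactly. Their poses are not given: they have to be found in the camera images.
- jar: White jar, 68 mm diameter, upright, fixed on a blue 110 x 110 x 22 mm base bolted to the table. Origin: centre of the base's underside, on the jar's axis, z up. The seated cap's lower rim is 106 mm above the origin. Just below it is the jar's shoulder: 50 mm diameter from 104 mm down to 97 mm, widening to 68 mm at 82 mm.
- neck_top (a point): Centre of the top of the jar's neck, on which the closed cap rests from inside: on the jar's axis, 140 mm above the table. Neck 26 mm diameter; the cap has about 1 mm of sideways play on it and is clear of it once lifted by 40 mm. Squeezing off-centre, turning on or pulling up while the cap is held presses it on the neck: over about 30 N does damage.
- cap: Loose red round cap, 57 mm diameter, 38 mm high, 60 to 90 g, seated on the jar at the start. Origin: centre of its lower open rim, z up along the jar's axis. Its two yellow tabs stand out at its +y and -y sides, 66.4 mm over both when free, 57.4 mm when fully squeezed. Locked unless both tabs are in by over about 3 mm. It cannot turn clockwise from the start.
- tabs (a point): Point on the cap's axis midway between the two tabs, 23 mm above the cap's rim; axes as the cap's. Tabs are 18 mm wide (x), 20 mm high, faces square to the cap's y, travel 4.5 mm each against springs (about 3 N free, 9 N fully in): a grip of 20 to 30 N is plenty. In the tray this point ends up 27 mm above the table.
- cap_top (a point): Centre of the cap's flat top (white dot), 38 mm above its rim. Squeezed, the cap turns easily anticlockwise seen from above (positive about z) until it meets a hidden sprung stop 30 to 88 degrees from its start, different each time; the stop pushes back about 0.09 N m more per degree. The cap is free to lift only from about 6 degrees before the stop; before that, lugs hold it down.
- tray: Shallow grey square tray, fixed, 170 x 170 mm outside, walls 4 mm thick and 14 mm high, inner floor 4 mm above the table. Origin at the centre of its underside, x and y along its sides.
- core: Bystander: loose piece of grey drill core, 38 mm across, 75 mm long, lying along its x; origin at the centre of its underside.
- lens: Bystander: folding hand lens, dark disc of 32 mm diameter and 12 mm height with a steel cover out to 48 mm along its x; origin at the centre of the disc's underside.
- magnet: Bystander: blue magnet pen, 110 x 14 x 12 mm, along its x; origin at the underside, about its middle.
Things that resemble listed ones, but are neither listed nor needed, are in the scene too. There is more than one size of the cap; the one meant has the size given above.

How it is judged:
On the way, in this order (a step that is already met when the one before it is completed fails the run):
1. the cap, still on its seat, has been turned by more than 17 degrees (angle between the x axis of cap and the x axis of jar, either way round above 0.3 rad and z of cap in the frame of jar below 0.112 m), for 0.1 s.
2. the cap is lifted clear of the neck (z of cap in the frame of jar above 0.146 m), for 0.1 s.
At the end, for the whole second after the job is handed in: The cap stands still on the tray's floor, open side down (tilt under 0.1 rad, its rim within 4 mm of the floor's height), its centre within 57 mm of the tray's centre along each of the tray's sides, and released (x of cap in the frame of tray between -0.057 and 0.057 m and y of cap in the frame of tray between -0.057 and 0.057 m and height (world z) of cap between 0.001 and 0.008 m and angle between cap's own z axis and vertical below 0.1 rad and linear speed of cap below 0.02 m/s); the robot touches nothing.
It fails at once if the cap is forced against the jar (over 30 N between them) (contact force between cap and jar above 30 N).
It fails at once if the cap is dropped or thrown (faster than 0.8 m/s while the fingers do not touch it) (linear speed of cap above 0.8 m/s and contact force between the fingers and cap below 0.05 N).
It fails at once if a bystander (core piece, hand lens, magnet pen) is moved by more than 20 mm (distance of any of core, lens, magnet from where it was at the start of the episode above 0.02 m).
It also fails if it takes over 61 s, if anything falls off the work surface, if the arm or the gripper's body presses on something with over 40 N, if the wrist force passes 120 N, or if a joint passes its speed limit or range.

## Working session

There is one attempt and no reset: what is moved stays moved. The work goes in short steps, Python scripts to look and compute and a tool call to move; the robot and the scene stay as the last step left them, time stands still between calls to the robot, and variables do not carry over. Pictures are saved under pics/ and viewed, at most 10 in all, crops included, and the job is handed in when it is done.

Besides the shell and the picture viewer there is one more tool, called after ">>>" as name(argument=value, ...) on one line, values as JSON. step_arm: Moves the arm, as the interface text tells. Its arguments: {"type":"object","properties":{"commands":{"type":"array"}},"required":["commands"]}

```bash
mkdir -p pics
cat > h.py <<'E'
import numpy as np, cv2
from workcell import ctrl
def grab(n,save=None):
    f=ctrl.grab_frame(n)
    if save: cv2.imwrite('pics/'+save,f['frame']); np.savez('pics/'+save+'.npz',**{k:np.array(v) for k,v in f.items()})
    return f
def pt(f,u,v,d=None):
    d=float(f['depth'][int(v),int(u)]) if d is None else d
    c=np.array([(u-f['cx'])/f['fx']*d,-(v-f['cy'])/f['fy']*d,-d])
    return np.array(f['orientation'])@c+np.array(f['eye'])
def ptz(f,u,v,z):
    e=np.array(f['eye']); r=pt(f,u,v,1.)-e
    return e+r*(z-e[2])/r[2]
E
python3 - <<'E'
from h import *
f=grab('top','top.png'); print({k:v for k,v in f.items() if k not in('frame','depth')})
f=grab('scene','scene.png')
o=ctrl.observe();print(o)
E
```

```text
{'fx': 441.2446144853802, 'fy': 441.2446144853802, 'cx': 258.78193290829387, 'cy': 199.25991096681113, 'eye': array([0.43268709, 0.07742031, 1.18585936]), 'orientation': array([[-0.02548727,  0.99465166, -0.10009233],
       [-0.9994328 , -0.02314849,  0.02445871],
       [ 0.02201091,  0.10065894,  0.99467748]])}
{'clock': 0.1, 'joint_pos': array([-1.30880208e+00,  4.87151948e-02,  9.77347978e-02,  1.62197962e+00,
       -9.10119448e-06,  1.44301239e+00]), 'qd': array([-0.00059841, -0.00133431,  0.0033677 , -0.00010715, -0.00052879,
       -0.00130414]), 'joint_torque': array([ 2.79077256e-03, -3.39850724e+01,  3.20936179e+01,  1.58137962e-02,
       -9.38201606e-05,  2.01586502e-06]), 'tool_pos': array([ 0.19934572, -0.48510579,  0.23820427]), 'ee_rot': array([[ 9.24993445e-01,  3.79982636e-01, -5.69200518e-04],
       [ 3.79982969e-01, -9.24991128e-01,  2.08749199e-03],
       [ 2.66705279e-04, -2.14720291e-03, -9.99997659e-01]]), 'contact_force': array([-0.02484452,  0.16266558,  0.52451387]), 'moment': array([ 0.01607812, -0.00388261, -0.00047819]), 'grip_force': 0.0, 'grip_width': 0.08524450347791561}
```

View pics/top.png

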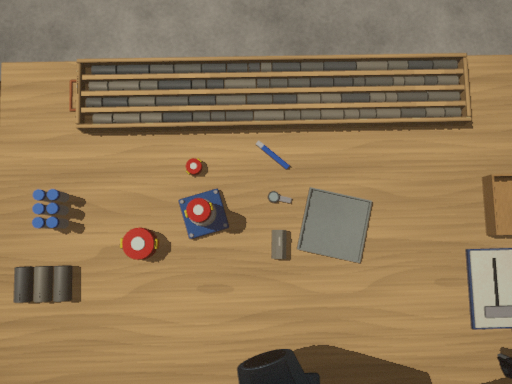

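View pics/scene.png

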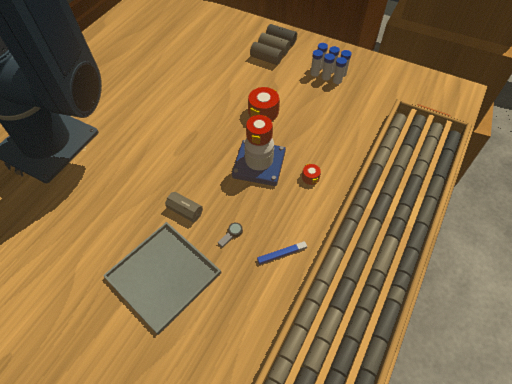

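The top view shows the jar on its blue base at about (203,214) with its cap at (199,210). The tray is at (335,226), and decoy caps are at (139,243) and (194,166). Next I'll enlarge this view.

Run:
```python
import cv2
a=cv2.imread('pics/top.png')
cv2.imwrite('pics/c1.png',cv2.resize(a[180:250,170:240],None,fx=8,fy=8,interpolation=cv2.INTER_CUBIC))
```

```text
(no output)
```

View pics/c1.png

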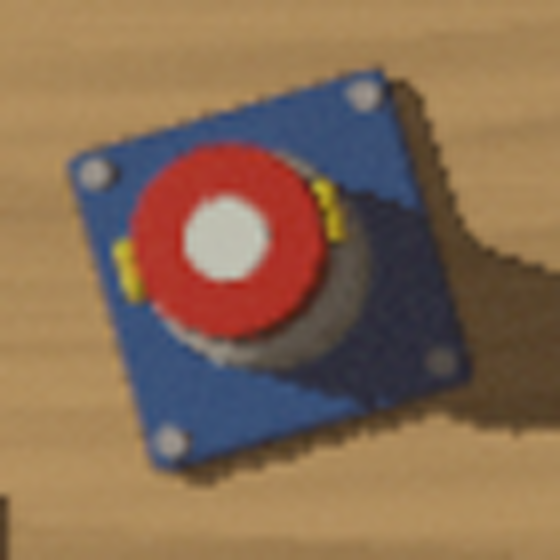

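The crop shows the base corners at (380,70), (70,160), (155,465) and (468,378). The white dot is at (226,238) and the tabs at (128,270) and (328,210), so the tabs line up with the base edges.

Run:
```python
from h import *
f=dict(np.load('pics/top.png.npz'))
q=lambda u,v:(170+(u+.5)/8-.5,180+(v+.5)/8-.5)
C=np.array([ptz(f,*q(*p),.022) for p in [(380,70),(70,160),(155,465),(468,378)]])
print(C.round(4),C.mean(0))
for e in (C[1]-C[0],C[2]-C[3],C[3]-C[0],C[2]-C[1]): print('edge',np.degrees(np.arctan2(e[1],e[0])),np.linalg.norm(e))
print('dot',ptz(f,*q(226,238),.144), 'depth',pt(f,199,210))
a,b=[ptz(f,*q(*p),.129) for p in[(128,270),(328,210)]]
print('tabs',a,b,(a+b)/2,np.degrees(np.arctan2(*(a-b)[1::-1])),np.linalg.norm(a-b))
for n,p in dict(tray=(335,226)).items(): print(n,ptz(f,*p,.004))
for p in [(312,189),(372,203),(361,262),(298,250)]: print('traycorner',ptz(f,*p,.014))
for n,p in dict(core=(280,245),lens=(274,197),magnet=(273,155),bigcap=(139,243),small=(194,166)).items(): print(n,pt(f,*p))
```

```text
[[0.5816 0.1587 0.022 ]
 [0.5539 0.2613 0.022 ]
 [0.4529 0.2343 0.022 ]
 [0.4788 0.1315 0.022 ]] [0.51681756 0.19647057 0.022     ]
edge 105.0638215887784 0.1062512152980631
edge 104.14783391255172 0.10606954614318419
edge -165.14270209915858 0.10626919289413879
edge -165.03908803341636 0.10457300952567598
dot [0.51702829 0.19636413 0.144     ] depth [0.51511655 0.19328224 0.14674307]
tabs [0.50934424 0.22739382 0.129     ] [0.52593619 0.16749092 0.129     ] [0.51764021 0.19744237 0.129     ] 105.48170610388806 0.06215826340795897
tray [ 0.47466655 -0.15456194  0.004     ]
traycorner [ 0.57494934 -0.09490726  0.014     ]
traycorner [ 0.53345726 -0.25488839  0.014     ]
traycorner [ 0.3775425  -0.21755418  0.014     ]
traycorner [ 0.41337452 -0.05166433  0.014     ]
core [ 0.4278349  -0.00281511  0.03694081]
lens [0.55618171 0.0075122  0.00972335]
magnet [0.67054667 0.00693174 0.01010866]
bigcap [0.44209188 0.35595446 0.056018  ]
small [0.64220527 0.21865021 0.02545453]
```

```bash
cat >> h.py <<'E'
def go(p,yaw=None):
    """tool pointing straight down at p with tool x at yaw deg -> command row from the present pose"""
    from scipy.spatial.transform import Rotation as R
    o=ctrl.observe(); T=o['ee_rot']; p=np.array(p)
    if yaw is None: yaw=np.degrees(np.arctan2(T[1,0],T[0,0]))
    c,s=np.cos(np.radians(yaw)),np.sin(np.radians(yaw))
    G=np.array([[c,s,0],[s,-c,0],[0,0,-1.]])
    print('row',R.from_matrix(T.T@G).as_rotvec(degrees=True).round(2),(T.T@(p-o['tool_pos'])*1000).round(1))
E
python3 -c "
from h import *
go([.517,.1965,.24],100)
go([.517,.1965,.24],195)"
```

```text
row [ -0.09  -0.1  -77.67] [ 552.8 -509.8   -0.6]
row [ 1.0000e-02 -1.9000e-01 -1.7267e+02] [ 552.8 -509.8   -0.6]
```

>>> step_arm(commands=[0, 0, -65, 276, -255, 0, 1, 0, 0, -65, 276, -255, 0, 1, 0, 0, -65, 276, -255, 0, 1, 0, 0, -65, 276, -255, 0, 1, 0, 0, -65, 276, -255, 0, 1, 0, 0, -65, 276, -255, 0, 1, 0, 0, -65, 276, -255, 0, 1, 0, 0, -65, 276, -255, 0, 1, 0, 0, -65, 276, -255, 0, 1, 0, 0, -65, 276, -255, 0, 1])

```text
clock: 0.93
tool_pos: [0.3597, -0.1381, 0.2392]
ee_rot: [[0.031, 1.0, 0.001], [0.999, -0.031, 0.004], [0.004, 0.001, -1.0]]
contact_force: [-0.3, -0.8, 0.3]
grip_width: 0.0856
grip_force: 0.0
```

```bash
python3 -c "
from h import *
go([.517,.1965,.24],195)"
```

```text
row [ 2.700e-01 -1.000e-01 -1.068e+02] [339.4 146.7   0.7]
```

>>> step_arm(commands=[0, 0, -65, 250, 108, 0, 1, 0, 0, -65, 250, 108, 0, 1, 0, 0, -65, 250, 108, 0, 1, 0, 0, -65, 250, 108, 0, 1, 0, 0, -65, 250, 108, 0, 1, 0, 0, -65, 250, 108, 0, 1, 0, 0, -65, 250, 108, 0, 1, 0, 0, -65, 250, 108, 0, 1, 0, 0, -65, 250, 108, 0, 1, 0, 0, -65, 250, 108, 0, 1])

```text
clock: 1.77
tool_pos: [0.4773, 0.1, 0.2385]
ee_rot: [[-0.887, 0.462, -0.002], [0.462, 0.887, -0.0], [0.001, -0.001, -1.0]]
contact_force: [0.2, -0.3, 0.3]
grip_width: 0.0856
grip_force: 0.0
```

```bash
python3 -c "
from h import *
go([.517,.1965,.24],195)"
```

```text
row [-3.00e-02 -1.00e-01 -4.25e+01] [  9.3 103.9  -1.7]
```

>>> step_arm(commands=[0, 0, -42, 9, 104, 0, 1, 0, 0, -42, 9, 104, 0, 1, 0, 0, -42, 9, 104, 0, 1, 0, 0, -42, 9, 104, 0, 1, 0, 0, -42, 9, 104, 0, 1, 0, 0, -42, 9, 104, 0, 1, 0, 0, -42, 9, 104, 0, 1, 0, 0, -42, 9, 104, 0, 1, 0, 0, -42, 9, 104, 0, 1])

```text
clock: 2.52
tool_pos: [0.5177, 0.1955, 0.2392]
ee_rot: [[-0.97, -0.243, -0.0], [-0.243, 0.97, -0.0], [0.0, -0.0, -1.0]]
contact_force: [-0.3, 0.5, 0.7]
grip_width: 0.0853
grip_force: 0.0
```

Run:
```python
from h import *
f=grab('wrist','w1.png'); print(f['eye'],f['orientation'],f['fx'])
o=ctrl.observe();print(o['tool_pos'],o['ee_rot'],o['joint_pos'],o['contact_force'])
```

```text
[0.45017471 0.17856357 0.37390838] [[-2.42700530e-01 -9.31375935e-01 -2.71358287e-01]
 [ 9.70101148e-01 -2.32878188e-01 -6.83484667e-02]
 [ 4.64690902e-04 -2.79833195e-01  9.60048523e-01]] 328.8239204796263
[0.51773311 0.19562144 0.23923383] [[-9.69762576e-01 -2.44050237e-01 -1.70316917e-04]
 [-2.44050231e-01  9.69762590e-01 -5.58834625e-05]
 [ 1.78805347e-04 -1.26278075e-05 -9.99999984e-01]] [ 2.40095093e-01  1.22972340e-01  1.78968101e-01  1.62697081e+00
 -1.37799556e-05 -6.44509869e-03] [-0.10140708 -0.09314197 -0.17936113]
```

View pics/w1.png

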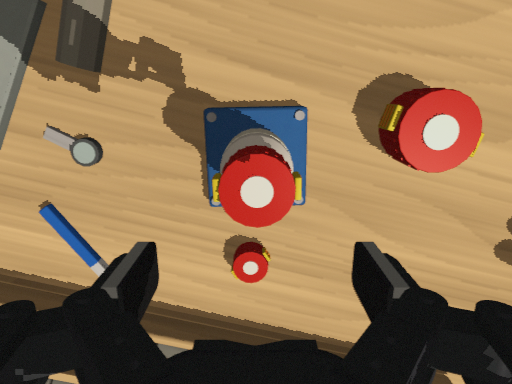

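The wrist view shows the cap's white dot at (257,191) and the tabs at (215,190) and (299,188). I'll refine these with centroids.

Run:
```python
from h import *
f=dict(np.load('pics/w1.png.npz')); im=f['frame'].astype(int); b,g,r=[im[...,i] for i in range(3)]
def cen(m,x0,x1,y0,y1):
    k=np.zeros(m.shape,bool);k[y0:y1,x0:x1]=m[y0:y1,x0:x1];y,x=np.nonzero(k);return x.mean(),y.mean(),len(x),x.min(),x.max(),y.min(),y.max()
w=cen((b>150)&(g>150)&(r>150),235,282,168,215);print(w,ptz(f,w[0],w[1],.144),pt(f,w[0],w[1]))
ye=(r>150)&(g>120)&(b<90)
A=cen(ye,205,228,170,210);B=cen(ye,286,308,170,210);print(A,B)
a=ptz(f,A[0],A[1],.129);c=ptz(f,B[0],B[1],.129);print(a,c,(a+c)/2,np.degrees(np.arctan2(*(a-c)[1::-1])))
```

```text
(np.float64(256.52493765586036), np.float64(191.65461346633415), 802, np.int64(241), np.int64(272), np.int64(176), np.int64(207)) [0.51798339 0.19692419 0.144     ] [0.5176465  0.19683297 0.14514223]
(np.float64(214.79310344827587), np.float64(189.83620689655172), 116, np.int64(208), np.int64(219), np.int64(179), np.int64(205)) (np.float64(297.8357142857143), np.float64(188.52142857142857), 140, np.int64(291), np.int64(301), np.int64(178), np.int64(206))
[0.5288436  0.16628719 0.129     ] [0.51215844 0.22862508 0.129     ] [0.52050102 0.19745614 0.129     ] -75.01563280871801
```

```bash
python3 -c "
from h import *
go([.5175,.1968,.115],195)"
```

```text
row [-0.   -0.01 -0.87] [-1.000e-01  1.200e+00  1.242e+02]
```

>>> step_arm(commands=[0, 0, -0.9, 0, 1.2, 30, 1, 0, 0, -0.9, 0, 1.2, 60, 1, 0, 0, -0.9, 0, 1.2, 90, 1, 0, 0, -0.9, 0, 1.2, 110, 1, 0, 0, -0.9, 0, 1.2, 124, 1, 0, 0, -0.9, 0, 1.2, 124, 1, 0, 0, -0.9, 0, 1.2, 124, 0.85, 0, 0, -0.9, 0, 1.2, 124, 0.83, 0, 0, -0.9, 0, 1.2, 124, 0.83, 0, 0, -0.9, 0, 1.2, 124, 0.83])

```text
clock: 3.4
tool_pos: [0.5187, 0.1975, 0.1173]
ee_rot: [[-0.965, -0.262, 0.003], [-0.262, 0.965, 0.001], [-0.003, -0.0, -1.0]]
contact_force: [0.4, 0.3, 0.4]
grip_width: 0.0711
grip_force: 0.0
```

Run:
```python
from h import *
f=grab('wrist','w2.png')
o=ctrl.observe();print(o['tool_pos'],o['contact_force'],o['moment'],o['grip_width'],o['grip_force'])
go([.5175,.1968,.115],195)
```

```text
[0.51850342 0.19753961 0.11701278] [0.01884028 0.07269963 0.42808178] [-0.01487403  0.02862628 -0.02740919] 0.07116871051388252 0.0
row [-0.    0.17  0.22] [ 1.2 -0.5  2. ]
```

View pics/w2.png

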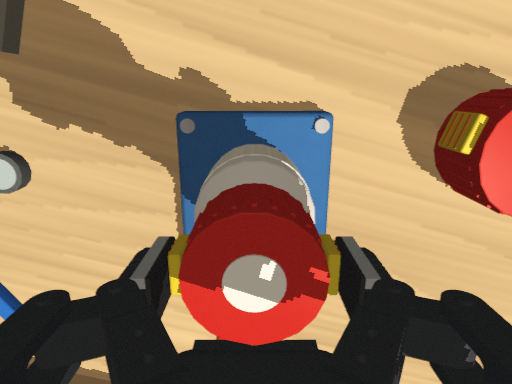

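The pads sit just outside both tabs at about x=172 and x=342, and the dot is at about (255,283), so the gripper is near centre.

Run:
```python
from h import *
f=dict(np.load('pics/w2.png.npz'))
o=ctrl.observe();T=o['ee_rot']
for u,v in [(255,283)]:
  for p in (ptz(f,u,v,.144),pt(f,u,v)): print(p,(T.T@(p-o['tool_pos'])*1000).round(1))
```

```text
[0.51765982 0.19729272 0.144     ] [  0.8  -0.  -27. ]
[0.51711925 0.19714512 0.14487371] [  1.4  -0.  -27.9]
```

>>> step_arm(commands=[0, 0, 0, 1, 0, 2, 0.8, 0, 0, 0, 1, 0, 2, 0.78, 0, 0, 0, 1, 0, 2, 0.76, 0, 0, 0, 1, 0, 2, 0.75, 0, 0, 0, 1, 0, 2, 0.75, 0, 0, 0, 1, 0, 2, 0.75])

```text
clock: 3.95
tool_pos: [0.5166, 0.197, 0.1139]
ee_rot: [[-0.965, -0.263, 0.001], [-0.263, 0.965, 0.0], [-0.001, -0.0, -1.0]]
contact_force: [-1.4, -1.3, 4.6]
grip_width: 0.0642
grip_force: 4.2
```

```bash
cat >> h.py <<'E'
def st():
    o=ctrl.observe();T=o['ee_rot']
    print('t',round(o['clock'],2),'p',(o['tool_pos']*1000).round(1),'yaw',np.degrees(np.arctan2(T[1,0],T[0,0])).round(2),'Ftool',(T.T@o['contact_force']).round(2),'Mtool',(T.T@o['moment']).round(3),'w',round(o['grip_width']*1000,2),'gf',round(float(o['grip_force']),2))
E
python3 -c "
from h import *
st()"
```

```text
t 3.95 p [516.6 197.  113.9] yaw -164.77 Ftool [ 1.67 -0.87 -4.6 ] Mtool [0.104 0.274 0.04 ] w 64.25 gf 4.2
```

>>> step_arm(commands=[0, 0, 0, 0, 0, 0, 0.74, 0, 0, 0, 0, 0, 0, 0.73, 0, 0, 0, 0, 0, 0, 0.72, 0, 0, 0, 0, 0, 0, 0.71, 0, 0, 0, 0, 0, 0, 0.7, 0, 0, 0, 0, 0, 0, 0.7])

```text
clock: 4.45
tool_pos: [0.5167, 0.1971, 0.1145]
ee_rot: [[-0.965, -0.263, 0.001], [-0.263, 0.965, 0.0], [-0.001, -0.0, -1.0]]
contact_force: [-2.2, -1.8, 6.8]
grip_width: 0.06
grip_force: 7.3
```

```bash
python3 -c "
from h import *
st()"
```

```text
t 4.45 p [516.7 197.1 114.5] yaw -164.77 Ftool [ 2.57 -1.12 -6.82] Mtool [0.057 0.468 0.039] w 60.02 gf 7.3
```

>>> step_arm(commands=[0, 0, 0, 0.3, 0, -0.5, 0.69, 0, 0, 0, 0.5, 0, -1, 0.68, 0, 0, 0, 0.5, 0, -1, 0.675, 0, 0, 0, 0.5, 0, -1, 0.675])

```text
clock: 4.78
tool_pos: [0.5167, 0.1969, 0.115]
ee_rot: [[-0.965, -0.263, 0.002], [-0.263, 0.965, 0.0], [-0.002, -0.0, -1.0]]
contact_force: [0.5, -0.8, 4.8]
grip_width: 0.058
grip_force: 14.7
```

```bash
python3 -c "
from h import *
st()"
```

```text
t 4.78 p [516.7 196.9 115. ] yaw -164.77 Ftool [-0.28 -0.89 -4.82] Mtool [0.087 0.001 0.007] w 58.05 gf 14.72
```

>>> step_arm(commands=[0, 0, -3, 0, 0, 0, 0.675, 0, 0, -6, 0, 0, 0, 0.675, 0, 0, -9, 0, 0, 0, 0.675, 0, 0, -12, 0, 0, 0, 0.675, 0, 0, -15, 0, 0, 0, 0.675, 0, 0, -18, 0, 0, 0, 0.675, 0, 0, -21, 0, 0, 0, 0.675, 0, 0, -24, 0, 0, 0, 0.675, 0, 0, -24, 0, 0, 0, 0.675])

```text
clock: 5.53
tool_pos: [0.5166, 0.1973, 0.115]
ee_rot: [[-0.773, -0.634, 0.002], [-0.634, 0.773, 0.001], [-0.002, -0.0, -1.0]]
contact_force: [0.1, 0.0, 5.6]
grip_width: 0.058
grip_force: 14.7
```

```bash
python3 -c "
from h import *
st()"
```

```text
t 5.53 p [516.6 197.3 115. ] yaw -140.65 Ftool [-0.1  -0.06 -5.6 ] Mtool [-0.019  0.04  -0.043] w 57.98 gf 14.72
```

>>> step_arm(commands=[0, 0, -1.5, 0, 0, 0, 0.675, 0, 0, -3, 0, 0, 0, 0.675, 0, 0, -3, 0, 0, 0, 0.675])

```text
clock: 5.78
tool_pos: [0.5166, 0.1973, 0.115]
ee_rot: [[-0.74, -0.673, 0.002], [-0.673, 0.74, 0.001], [-0.002, -0.0, -1.0]]
contact_force: [-0.4, 0.2, 5.4]
grip_width: 0.0578
grip_force: 14.7
```

```bash
python3 -c "
from h import *
st()"
```

```text
t 5.78 p [516.6 197.3 115. ] yaw -137.71 Ftool [ 0.15  0.39 -5.43] Mtool [-0.059  0.038 -0.025] w 57.79 gf 14.72
```

>>> step_arm(commands=[0, 0, -1.5, 0, 0, 0, 0.675, 0, 0, -3, 0, 0, 0, 0.675, 0, 0, -3, 0, 0, 0, 0.675])

```text
clock: 6.03
tool_pos: [0.5166, 0.1973, 0.115]
ee_rot: [[-0.703, -0.711, 0.002], [-0.711, 0.703, 0.001], [-0.002, -0.0, -1.0]]
contact_force: [-0.5, 0.5, 6.2]
grip_width: 0.0577
grip_force: 14.7
```

```bash
python3 -c "
from h import *
st()"
```

```text
t 6.03 p [516.6 197.3 115. ] yaw -134.71 Ftool [ 0.    0.72 -6.16] Mtool [-0.048  0.023 -0.005] w 57.67 gf 14.72
```

>>> step_arm(commands=[0, 0, -1.5, 0, 0, 0, 0.675, 0, 0, -3, 0, 0, 0, 0.675, 0, 0, -3, 0, 0, 0, 0.675])

```text
clock: 6.28
tool_pos: [0.5166, 0.1973, 0.115]
ee_rot: [[-0.665, -0.747, 0.002], [-0.747, 0.665, 0.001], [-0.002, -0.001, -1.0]]
contact_force: [0.1, -0.4, 5.8]
grip_width: 0.0578
grip_force: 14.7
```

```bash
python3 -c "
from h import *
st()"
```

```text
t 6.28 p [516.6 197.3 115. ] yaw -131.71 Ftool [ 0.21 -0.3  -5.8 ] Mtool [-0.048  0.034 -0.051] w 57.76 gf 14.72
```

>>> step_arm(commands=[0, 0, -1.5, 0, 0, 0, 0.675, 0, 0, -3, 0, 0, 0, 0.675, 0, 0, -3, 0, 0, 0, 0.675])

```text
clock: 6.53
tool_pos: [0.5165, 0.1971, 0.115]
ee_rot: [[-0.626, -0.78, 0.001], [-0.78, 0.626, 0.001], [-0.001, -0.001, -1.0]]
contact_force: [-0.5, 0.3, 5.8]
grip_width: 0.0579
grip_force: 14.7
```

```bash
python3 -c "
from h import *
st()
grab('wrist','w3.png')"
```

```text
t 6.53 p [516.5 197.1 115. ] yaw -128.73 Ftool [ 0.1   0.61 -5.76] Mtool [-0.019  0.129 -0.006] w 57.87 gf 14.73
```

View pics/w3.png

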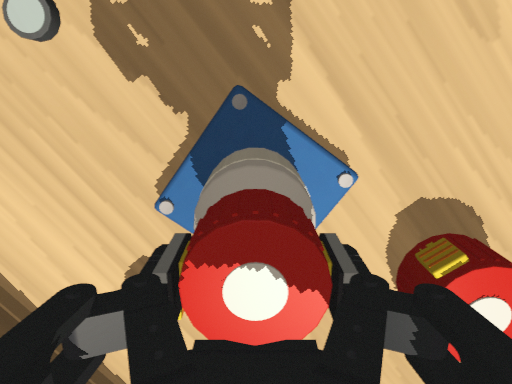

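The base is now turned by about 36° in the gripper's view while the tabs are still squarely between the pads at (185,270) and (326,270), so the cap is turning with the gripper. The stop hasn't been felt yet, so I'll keep turning.

>>> step_arm(commands=[0, 0, -1.5, 0, 0, 0, 0.675, 0, 0, -3, 0, 0, 0, 0.675, 0, 0, -3, 0, 0, 0, 0.675])

```text
clock: 6.83
tool_pos: [0.5164, 0.197, 0.115]
ee_rot: [[-0.584, -0.812, 0.001], [-0.812, 0.584, 0.001], [-0.001, -0.001, -1.0]]
contact_force: [-0.4, 0.3, 6.8]
grip_width: 0.0579
grip_force: 14.7
```

```bash
python3 -c "
from h import *
st()"
```

```text
t 6.83 p [516.4 197.  115. ] yaw -125.76 Ftool [-0.04  0.53 -6.79] Mtool [-0.086  0.128  0.239] w 57.86 gf 14.73
```

>>> step_arm(commands=[0, 0, 1.5, 0, 0, 0, 0.675, 0, 0, 1.5, 0, 0, 0, 0.675])

```text
clock: 7.0
tool_pos: [0.5164, 0.197, 0.115]
ee_rot: [[-0.607, -0.795, 0.001], [-0.795, 0.607, 0.001], [-0.001, -0.001, -1.0]]
contact_force: [-1.2, -0.6, 5.1]
grip_width: 0.058
grip_force: 14.7
```

```bash
python3 -c "
from h import *
st()"
```

```text
t 7.0 p [516.4 197.  115. ] yaw -127.34 Ftool [ 1.15  0.59 -5.1 ] Mtool [-0.05   0.14   0.225] w 58.05 gf 14.73
```

>>> step_arm(commands=[0, 0, 1.5, 0, 0, 0, 0.675, 0, 0, 1.5, 0, 0, 0, 0.675])

```text
clock: 7.17
tool_pos: [0.5164, 0.1971, 0.115]
ee_rot: [[-0.627, -0.779, 0.001], [-0.779, 0.627, 0.0], [-0.001, -0.001, -1.0]]
contact_force: [-0.2, -1.2, 6.9]
grip_width: 0.0578
grip_force: 14.7
```

```bash
python3 -c "
from h import *
st()"
```

```text
t 7.17 p [516.4 197.1 115. ] yaw -128.82 Ftool [ 1.04 -0.56 -6.93] Mtool [-0.018  0.116  0.101] w 57.82 gf 14.73
```

>>> step_arm(commands=[0, 0, 0.5, 0, 0, -1, 0.675, 0, 0, 0.5, 0, 0, -2, 0.675, 0, 0, 0.5, 0, 0, -3, 0.675, 0, 0, 0.5, 0, 0, -3, 0.675])

```text
clock: 7.5
tool_pos: [0.5154, 0.1971, 0.1163]
ee_rot: [[-0.633, -0.774, -0.002], [-0.774, 0.633, 0.0], [0.001, 0.002, -1.0]]
contact_force: [0.7, 1.2, -1.6]
grip_width: 0.0579
grip_force: 14.8
```

```bash
python3 -c "
from h import *
st()"
```

```text
t 7.5 p [515.4 197.1 116.3] yaw -129.25 Ftool [-1.35  0.2   1.56] Mtool [-0.008 -0.357  0.023] w 57.93 gf 14.85
```

>>> step_arm(commands=[0, 0, 0, 0, 0, -1, 0.675, 0, 0, 0, 0, 0, -2, 0.675, 0, 0, 0, 0, 0, -2, 0.675])

```text
clock: 7.75
tool_pos: [0.5154, 0.1971, 0.119]
ee_rot: [[-0.633, -0.774, -0.001], [-0.774, 0.633, 0.0], [0.001, 0.001, -1.0]]
contact_force: [-0.3, 1.5, -2.1]
grip_width: 0.0582
grip_force: 14.9
```

```bash
python3 -c "
from h import *
st()"
```

```text
t 7.75 p [515.4 197.1 119. ] yaw -129.25 Ftool [-1.    1.19  2.07] Mtool [-0.238 -0.26   0.027] w 58.21 gf 14.87
```

>>> step_arm(commands=[0, 0, 0, 0, 0, -2, 0.67, 0, 0, 0, 0, 0, -4, 0.67, 0, 0, 0, 0, 0, -6, 0.67, 0, 0, 0, 0, 0, -8, 0.67, 0, 0, 0, 0, 0, -10, 0.67, 0, 0, 0, 0, 0, -10, 0.67])

```text
clock: 8.25
tool_pos: [0.5165, 0.1966, 0.1303]
ee_rot: [[-0.633, -0.774, 0.001], [-0.774, 0.633, -0.0], [-0.001, -0.001, -1.0]]
contact_force: [0.7, -0.0, -1.1]
grip_width: 0.0573
grip_force: 22.5
```

```bash
python3 -c "
from h import *
st()
grab('wrist','w4.png'); f=grab('scene','s4.png'); a=f['frame'][90:190,200:330]; cv2.imwrite('pics/s4c.png',cv2.resize(a,None,fx=5,fy=5,interpolation=2))"
```

```text
t 8.25 p [516.5 196.6 130.3] yaw -129.28 Ftool [-0.4  -0.52  1.05] Mtool [0.024 0.011 0.01 ] w 57.26 gf 22.54
```

View pics/s4c.png

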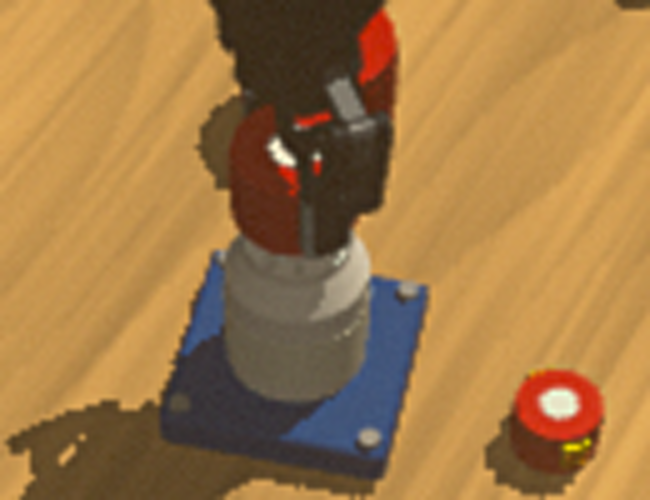

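The cap is between the fingers and has risen from the shoulder, with its rim at about (300,245). Tool force is about 1 N, which is just the cap's weight. I'll continue lifting straight up.

>>> step_arm(commands=[0, 0, 0, 0, 0, -5, 0.67, 0, 0, 0, 0, 0, -11, 0.67, 0, 0, 0, 0, 0, -18, 0.67, 0, 0, 0, 0, 0, -26, 0.67, 0, 0, 0, 0, 0, -34, 0.67, 0, 0, 0, 0, 0, -42, 0.67, 0, 0, 0, 0, 0, -50, 0.67, 0, 0, 0, 0, 0, -58, 0.67, 0, 0, 0, 0, 0, -64, 0.67, 0, 0, 0, 0, 0, -64, 0.67])

```text
clock: 9.18
tool_pos: [0.5169, 0.1971, 0.1955]
ee_rot: [[-0.633, -0.774, 0.003], [-0.774, 0.633, 0.001], [-0.003, -0.002, -1.0]]
contact_force: [0.6, 0.3, -0.1]
grip_width: 0.0576
grip_force: 22.5
```

Run:
```python
from h import *
st();grab('wrist','w5.png')
f=dict(np.load('pics/top.png.npz'))
c=np.mean([ptz(f,*p,.014) for p in [(312,189),(372,203),(361,262),(298,250)]],0);print(c)
go([c[0],c[1],.19])
```

```text
t 9.18 p [516.9 197.1 195.5] yaw -129.27 Ftool [-0.57 -0.26  0.13] Mtool [0.033 0.029 0.065] w 57.59 gf 22.55
[ 0.47483091 -0.15475354  0.014     ]
row [-0.07  0.09 -0.  ] [ 298.8 -190.3    4.2]
```

View pics/w5.png

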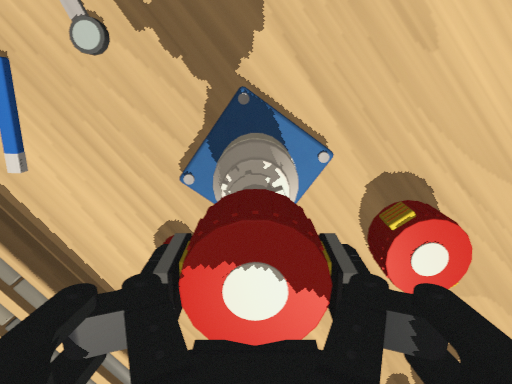

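The neck is bare and the cap sits level in the grip, with its dot at (255,291). Next I'll move to the tray.

>>> step_arm(commands=[0, 0, 0, 9, -6, 0, 0.67, 0, 0, 0, 27, -17, 0, 0.67, 0, 0, 0, 51, -32, 0, 0.67, 0, 0, 0, 78, -49, 0, 0.67, 0, 0, 0, 105, -67, 0, 0.67, 0, 0, 0, 132, -84, 0, 0.67, 0, 0, 0, 159, -101, 0, 0.67, 0, 0, 0, 186, -118, 0, 0.67, 0, 0, 0, 205, -131, 0, 0.67, 0, 0, 0, 214, -136, 0, 0.67])

```text
clock: 10.07
tool_pos: [0.4846, -0.0582, 0.1924]
ee_rot: [[-0.636, -0.772, -0.002], [-0.772, 0.636, -0.001], [0.002, 0.001, -1.0]]
contact_force: [0.2, 0.7, -0.0]
grip_width: 0.0578
grip_force: 22.5
```

>>> step_arm(commands=[0, 0, 0, 12, -8, 0, 0.67, 0, 0, 0, 30, -19, 0, 0.67, 0, 0, 0, 52, -33, 0, 0.67, 0, 0, 0, 70, -44, 0, 0.67, 0, 0, 0, 80, -51, 0, 0.67, 0, 0, 0, 85, -54, 0, 0.67, 0, 0, 0, 85, -54, 0, 0.67])

```text
clock: 10.65
tool_pos: [0.4735, -0.1554, 0.1929]
ee_rot: [[-0.634, -0.773, -0.001], [-0.773, 0.634, 0.001], [-0.0, 0.001, -1.0]]
contact_force: [0.7, -0.2, -0.0]
grip_width: 0.0577
grip_force: 22.5
```

Run:
```python
from h import *
st();grab('wrist','w6.png')
go([.475,-.155,.03])
```

```text
t 10.65 p [ 473.5 -155.4  192.9] yaw -129.35 Ftool [-0.32 -0.67  0.03] Mtool [0.077 0.001 0.022] w 57.65 gf 22.54
row [0.06 0.03 0.  ] [ -0.4  -1.6 163. ]
```

View pics/w6.png

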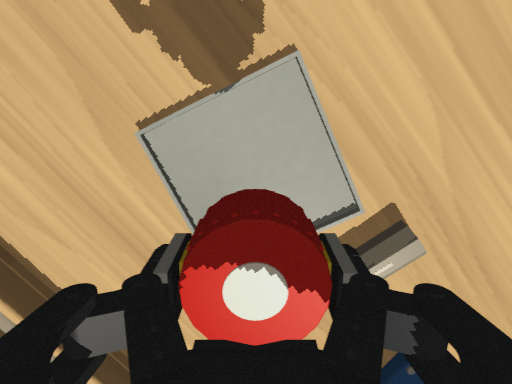

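The cap is over the tray, which has corners at (140,132), (298,52) and (360,210). Nothing is in the way, so I'll lower it.

>>> step_arm(commands=[0, 0, 0, 0, -1, 10, 0.67, 0, 0, 0, 0, -1, 30, 0.67, 0, 0, 0, 0, -1, 55, 0.67, 0, 0, 0, 0, -1, 80, 0.67, 0, 0, 0, 0, -1, 105, 0.67, 0, 0, 0, 0, -1, 130, 0.67, 0, 0, 0, 0, -1, 150, 0.67, 0, 0, 0, 0, -1, 163, 0.67, 0, 0, 0, 0, -1, 168, 0.67, 0, 0, 0, 0, -1, 168, 0.67])

```text
clock: 11.53
tool_pos: [0.473, -0.1536, 0.023]
ee_rot: [[-0.632, -0.775, -0.004], [-0.775, 0.632, 0.002], [0.001, 0.004, -1.0]]
contact_force: [-0.7, 0.8, -0.5]
grip_width: 0.0575
grip_force: 22.5
```

>>> step_arm(commands=[0, 0, 0, 0, 0, 3, 0.67, 0, 0, 0, 0, 0, 5, 0.67, 0, 0, 0, 0, 0, 6, 0.67, 0, 0, 0, 0, 0, 6, 0.67])

```text
clock: 11.87
tool_pos: [0.4752, -0.1557, 0.0201]
ee_rot: [[-0.633, -0.774, 0.001], [-0.774, 0.633, -0.001], [-0.0, -0.001, -1.0]]
contact_force: [-0.1, 0.8, -1.3]
grip_width: 0.0576
grip_force: 22.5
```

```bash
python3 -c "
from h import *
st()"
```

```text
t 11.87 p [ 475.2 -155.7   20.1] yaw -129.26 Ftool [-0.55  0.62  1.33] Mtool [ 0.029  0.018 -0.046] w 57.58 gf 22.54
```

>>> step_arm(commands=[0, 0, 0, 0, 0, 1.5, 0.67, 0, 0, 0, 0, 0, 3, 0.67, 0, 0, 0, 0, 0, 4, 0.67, 0, 0, 0, 0, 0, 4, 0.67])

```text
clock: 12.2
tool_pos: [0.4744, -0.1554, 0.0151]
ee_rot: [[-0.633, -0.774, -0.0], [-0.774, 0.633, 0.0], [0.0, 0.0, -1.0]]
contact_force: [-0.4, 0.6, -0.4]
grip_width: 0.0577
grip_force: 22.5
```

```bash
python3 -c "
from h import *
st()"
```

```text
t 12.2 p [ 474.4 -155.4   15.1] yaw -129.27 Ftool [-0.2   0.62  0.36] Mtool [0.023 0.04  0.019] w 57.68 gf 22.54
```

>>> step_arm(commands=[0, 0, 0, 0, 0, 0.5, 0.67, 0, 0, 0, 0, 0, 1, 0.67, 0, 0, 0, 0, 0, 1.5, 0.67, 0, 0, 0, 0, 0, 1.5, 0.67])

```text
clock: 12.53
tool_pos: [0.4745, -0.1555, 0.0137]
ee_rot: [[-0.633, -0.774, -0.0], [-0.774, 0.633, 0.0], [0.0, 0.0, -1.0]]
contact_force: [0.3, 0.1, -0.1]
grip_width: 0.0575
grip_force: 22.5
```

```bash
python3 -c "
from h import *
st()"
```

```text
t 12.53 p [ 474.5 -155.5   13.7] yaw -129.27 Ftool [-0.26 -0.19  0.07] Mtool [-0.016  0.007 -0.032] w 57.54 gf 22.54
```

>>> step_arm(commands=[0, 0, 0, 0, 0, 0.5, 0.67, 0, 0, 0, 0, 0, 1, 0.67, 0, 0, 0, 0, 0, 1.5, 0.67, 0, 0, 0, 0, 0, 1.5, 0.67])

```text
clock: 12.87
tool_pos: [0.4747, -0.1555, 0.0131]
ee_rot: [[-0.633, -0.774, 0.0], [-0.774, 0.633, -0.0], [0.0, -0.0, -1.0]]
contact_force: [-1.9, -0.6, 5.0]
grip_width: 0.0577
grip_force: 22.9
```

```bash
python3 -c "
from h import *
st()"
```

```text
t 12.87 p [ 474.7 -155.5   13.1] yaw -129.26 Ftool [ 1.68  1.03 -5.  ] Mtool [-0.481  0.166 -0.012] w 57.74 gf 22.88
```

The cap has touched down with 5 N up on the tool. I'll release it.

>>> step_arm(commands=[0, 0, 0, 0, 0, 0, 0.69, 0, 0, 0, 0, 0, -0.5, 0.71, 0, 0, 0, 0, 0, -0.5, 0.74, 0, 0, 0, 0, 0, -0.5, 0.77, 0, 0, 0, 0, 0, -0.5, 0.8, 0, 0, 0, 0, 0, -0.5, 0.85, 0, 0, 0, 0, 0, -0.5, 0.95, 0, 0, 0, 0, 0, -0.5, 0.95, 0, 0, 0, 0, 0, -0.5, 0.95, 0, 0, 0, 0, 0, -0.5, 0.95])

```text
clock: 13.7
tool_pos: [0.4746, -0.1555, 0.0129]
ee_rot: [[-0.633, -0.774, 0.0], [-0.774, 0.633, -0.0], [-0.0, -0.0, -1.0]]
contact_force: [-0.4, 0.2, -0.6]
grip_width: 0.0813
grip_force: 0.0
```

>>> step_arm(commands=[0, 0, 0, 0, 0, -4, 0.95, 0, 0, 0, 0, 0, -10, 0.95, 0, 0, 0, 0, 0, -20, 0.95, 0, 0, 0, 0, 0, -40, 0.95, 0, 0, 0, 0, 0, -65, 0.95, 0, 0, 0, 0, 0, -90, 0.95, 0, 0, 0, 0, 0, -110, 0.95, 0, 0, 0, 0, 0, -120, 0.95, 0, 0, 0, 0, 0, -120, 0.95])

```text
clock: 14.45
tool_pos: [0.4769, -0.1566, 0.137]
ee_rot: [[-0.633, -0.774, 0.007], [-0.774, 0.633, -0.003], [-0.002, -0.007, -1.0]]
contact_force: [0.0, 0.0, 1.2]
grip_width: 0.0814
grip_force: 0.0
```

```bash
python3 -c "
from h import *
st();f=grab('wrist','w7.png')"
```

```text
t 14.45 p [ 476.9 -156.6  137. ] yaw -129.27 Ftool [-0.05  0.   -1.24] Mtool [-0.006  0.022  0.025] w 81.41 gf 0.0
```

View pics/w7.png

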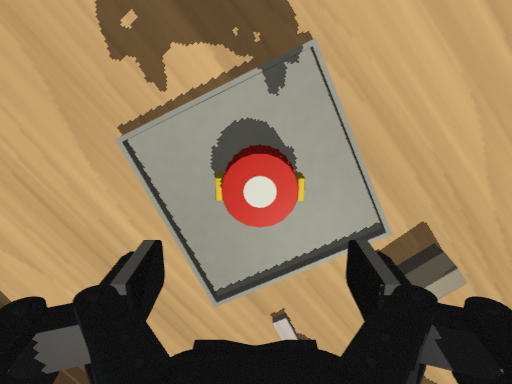

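The cap stands upright near the tray's centre with its dot at (260,192), and the gripper is clear of it. I'm handing the job in.

```bash
python3 -c "
from h import *
print(ctrl.finish_job())"
```

```text
the job is handed in; nothing more can be done
None
```

The jar is open: its cap was unlocked, lifted straight off and set down gently near the tray's centre, open side down and released. The job is handed in at about 14.5 s of the 61 s limit; no verdict came back.

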